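# Clamp a glued lute-neck blank in the bench screw press

### The job

Load the freshly glued three-layer neck blank flat onto the bed of the screw press, lying straight through between the two columns with its middle under the middle of the platen, then wind the T-handle clockwise until the platen clamps it firmly (a good quarter turn after it first bites) and let go. Leave everything else on the bench where it is.

Things in the scene. Friction and masses are not known exactly. Their poses are not given: they have to be found in the camera images.
- press: Green cast-iron two-column screw press, bolted down. Origin: underside centre of its base, on the screw axis. x runs from column to column, y is the open way through (load from either side), z up. Base 190 (x) x 130 (y) mm, its flat top, the bed, 25 mm above the bench; bolt lugs, 16 mm high, reach y = +-89 mm. Columns 22 mm thick at x = +-75 mm. Crosshead: see its point.
- screw (a joint): Turn of screw and T-handle, rad; grows clockwise from above and lowers handle and platen 10 mm a full turn; travel -5 to 18. At 0 the bar lies along press x, bar_end at +x. Stiff (0.3 N m, 5 N at 60 mm out), stays where left. At 0 the platen face is 43 mm above the bed: it meets a 30 mm part at 8.2 rad; then cork and part give, no dead stop; a quarter turn more clamps firmly.
- hub (a point): Centre of the T-handle, on the screw axis at the mid-height of its bar (225 mm above the bench at joint 0). The bar: plain round level steel bar, 14 mm thick, reaching 90 mm to each side, with a 23 mm ball on each end; the screw's head in the middle is 34 mm in diameter and reaches 17 mm up and down from here.
- bar_end (a point): Centre of the ball on one end of the T-bar, 90 mm from hub; the other ball lies opposite.
- platen: Steel platen, 124 (x) x 84 (y) mm, guided on the columns, with a cork face below of 120 x 80 mm. Origin: centre of the cork's underside; axes as the press. It does not turn; its top with the screw socket is 27 mm higher than its face.
- blank: Glued neck blank: straight rectangular wooden bar of three layers (pale, dark, pale), 46 (x) x 200 (y, its length) x 30 mm (z), 0.13 to 0.25 kg. It lies flat on the bench to one side of the press. Origin: centre of its underside.
- billet: Bystander: plain dark wooden bar without layers, 44 (x) x 150 (y) x 44 mm, lying on the other side of the press. Origin: underside centre.
- tub: Bystander: closed white glue tub, 96 mm diameter, 105 mm high. Origin: underside centre.
- mallet: Bystander: wooden mallet lying flat, head 60 (x) x 110 (y) x 60 mm centred 28 mm along +x from its origin, handle of 26 mm diameter reaching 150 mm along -x. Origin on the bench.
- chisel: Bystander: chisel lying along its x axis, handle (28 mm thick) reaching 140 mm to -x, blade 120 mm to +x, 28 mm high. Origin on the bench.
- spokeshave: Bystander: dark metal spokeshave, 270 mm along y, 38 mm along x, 30 mm high. Origin: underside centre.
- shell: Bystander: staved half-built lute body standing on its rim, 160 mm diameter, 84 mm high. Origin: underside centre.
- twine: Bystander: ball of pale twine, 84 mm diameter, 67 mm high. Origin: underside centre.
- crosshead (a point): Middle of the top face of the press's crosshead, 159 mm above the bench: a beam 190 (press x) x 44 (press y) x 34 mm high over the bed; the column nuts and the brass boss on it reach 13 mm higher.
Things that resemble listed ones, but are neither listed nor needed, are in the scene too. What is shaped like the blank but blue or red is not meant.

How it is judged (in metres and radians):
On the way, in this order (a step that is already met when the one before it is completed fails the run):
1. the blank lies flat on the bed, straight through the press, its middle under the platen's, let go, not yet clamped (horizontal distance between blank and platen below 0.015 m and angle between the y axis of blank and the y axis of press, either way round below 0.15 rad and z of blank in the frame of press between 0.022 and 0.029 m and angle between blank's own z axis and vertical below 0.05 rad and contact force between the fingers and blank below 0.3 N and contact force between platen and blank below 5 N), for 0.2 s.
2. the platen clamps the blank (contact force between platen and blank above 30 N), for 0.2 s.
At the end, for the whole second after the job is handed in: The blank lies flat on the press bed, its length along the press's y axis within 0.15 rad, its centre within 15 mm of the platen's centre, the platen presses on it with more than 30 N, and screw and blank are at rest (horizontal distance between blank and platen below 0.015 m and angle between the y axis of blank and the y axis of press, either way round below 0.15 rad and z of blank in the frame of press between 0.022 and 0.029 m and angle between blank's own z axis and vertical below 0.05 rad and contact force between platen and blank above 30 N and velocity of joint screw between -0.05 and 0.05 rad/s and linear speed of blank below 0.01 m/s); the robot touches nothing.
It fails at once if another thing on the bench is moved more than 25 mm (distance of any of billet, tub, mallet, chisel, spokeshave, shell, twine from where it was at the start of the episode above 0.025 m).
It also fails if it takes over 72 s, if anything falls off the work surface, if the arm or the gripper's body presses on something with over 40 N, if the wrist force passes 120 N, or if a joint passes its speed limit or range.

### The arm

A 6-joint arm with a two-finger parallel gripper is mounted at the origin on the work surface. World frame = base frame: x ahead of the robot, y to its left, z up, the work surface at z = 0. Lengths are in m, angles in degrees, forces in N, time in s.
With the tool pointing down it reaches from about 0.3 to 0.75 m from the base axis. Payload 8.5 kg.
Tool frame: the origin (TCP) lies midway between the tips of the shut fingers; the grasp point (between the pads) lies 19 mm behind it; z points along the fingers, y is the direction in which the jaws open and shut (so a half turn about z gives the same grasp; the last joint's range is limited). The gripper opens to 85 mm and grips with 20 to 120 N. Pads are 22 mm wide; open, the fingers measure 114 mm over their backs; the gripper's body (76 mm by 85 mm) begins 54 mm behind the grasp point. The pads swing forward as they close: fully open they stand 13 mm farther back than shut.
Start: joints at [52.752, 21.807, 74.336, -0, 83.858, -12.336], TCP at [0.232, 0.499, 0.231] pointing down, gripper open.
Joint ranges: [-178.18, 178.18], [-50.72, 133.34], [12.68, 142.11], [-81.47, 261.47], [9.98, 163.14], [-165.26, 165.26]. Speed limits (degrees/s): [136.94, 136.94, 180, 180, 180, 180].

### API

Orientations are given as a 3x3 rotation matrix whose columns are the frame's x, y, z axes.
In Python, from rig import env, viewer, ticket gives the robot as it stands. The module is installed in compiled form; this text tells all that it offers.
- The arm moves only by the shell command python3 -m pendant 'ROWS' [FORCE]. ROWS is JSON, a list of rows, each a list of 3 entries, a list of its own where there are three numbers: the shift along the world's x, y, z in mm, then the turn about the world's z in rad, then the opening, from -1 (shut) to 1 (fully open). A call has 1 to 12 rows; each row shifts and turns the pose as measured when the row begins; what a row does not reach is not made up. A row lasts 1/8 s, in which the tool goes at most 62.5 mm and 10.7 degrees, less where a joint would pass 70% of its speed; a pose out of reach is approached as far as the arm can. A call with a gripper value outside its range is refused whole. The fingers move at their own pace and stop on an object; FORCE is the grip in N (left out, the last holds). Time passes only in rows, so rows that do not move let the fingers close. It gives the time, the measured TCP pose, the force and the opening at its end, in the units of the state.
- env.observe(): the state, without advancing time (a new reading comes with each control period).
- viewer.get_image(name): name is "side" or "top" or "wrist"; returns (picture, depth): 480x640x3 uint8, red, green, blue; 480x640 float32, m along the optical axis (not along the pixel's ray), 0 where there is no reading.
- viewer.camera_params(name): a dict with "fx", "fy", "cx", "cy" (pixels), "rvec" (rotation vector, rad) and "tvec" (3), from world to camera coordinates, as OpenCV has them; the wrist camera has in their place "T_tool_cam" (4x4, takes a point from camera to tool coordinates, whose origin is the TCP and whose axes are the flange's). Camera axes: x right, y down, z forward; pixel columns grow to the right and rows downward; lengths in m; the calibration is good to about 2 mm. The wrist camera is an equidistant fisheye: a pixel r from the principal point sees the ray r / f radians off the axis. A picture is of the moment at which its call begins: read the wrist's pose just before it. camera_params takes no time and is no camera call.
- ticket.close_job(): hands the job in, once; it reports no verdict.
The state is a dict: "time_s": time; "q": joint angles; "qvel": joint speeds; "joint_efforts": joint torques, N m; "position": TCP position; "tool_rot": TCP orientation; "ft_force": force on the tool from outside, world axes, zero at the start; "wrist_torque": the same for the moment, N m; "grip_width": finger opening in m.
Only numpy, scipy, OpenCV 4.12 (cv2) and the standard library are available. Lean on these libraries where they do the work, as an engineer would, in place of code of your own. Each camera call takes 0.05 s, during which the arm holds its last target. There are 200 camera calls.

## Working session

There is one attempt and no reset: what is moved stays moved. The work goes in short steps, Python scripts to look and compute and a shell command to move; the robot and the scene stay as the last step left them, time stands still between calls to the robot, and variables do not carry over. Pictures are saved under pics/ and viewed, about 8 in all and at most 12, crops included, and the job is handed in when it is done.

```bash
mkdir -p pics; cat > h.py <<'E'
import numpy as np, cv2
from rig import env, viewer, ticket
def cam(n):
    p=viewer.camera_params(n); R=cv2.Rodrigues(np.array(p["rvec"],float))[0]; return p,R,np.array(p["tvec"],float).ravel()
def cloud(n,d):
    p,R,t=cam(n); v,u=np.mgrid[0:480,0:640]
    c=np.stack([(u-p["cx"])/p["fx"]*d,(v-p["cy"])/p["fy"]*d,d],-1)
    return (c-t)@R
def shot(n,tag):
    im,d=viewer.get_image(n); cv2.imwrite(f"pics/{tag}.png",im[:,:,::-1]); np.savez(f"pics/{tag}.npz",im=im,d=d); return im,d
E
python3 - <<'E'
from h import *
for n in("top","side"):
    im,d=shot(n,n+"0"); p,R,t=cam(n); print(n,-R.T@t,R[2],p["fx"])
s=env.observe(); print(s["time_s"],s["position"],s["tool_rot"],s["ft_force"],s["grip_width"])
E
```

```text
top [ 0.42021112 -0.03265941  1.27454039] [ 0.084886   -0.00581685 -0.99637369] 565.795909079516
side [-0.15035607 -0.88387408  1.24958523] [ 0.44301146  0.53838459 -0.71685625] 585.6062136096813
0.1 [0.23151151 0.49860499 0.23076452] [[-9.06959284e-01  4.21217573e-01 -7.82516927e-04]
 [ 4.21218222e-01  9.06958680e-01 -1.07787074e-03]
 [ 2.55692420e-04 -1.30719527e-03 -9.99999113e-01]] [-0.72644027  0.4015382  -0.65567273] 0.08548809870768805
```

View pics/top0.png

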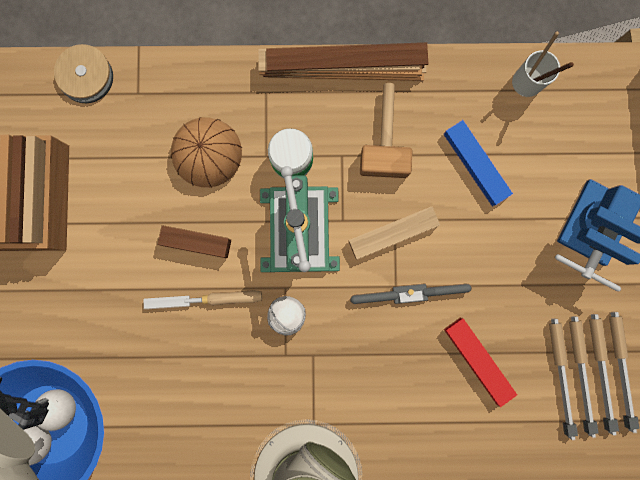

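View pics/side0.png

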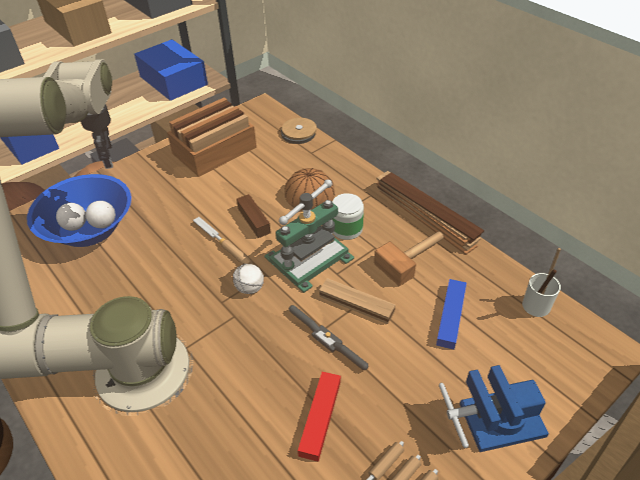

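The top view (image up = +x, left = +y) shows the green press at about (298,225), with its T-bar running from (288,172) to (305,265).

Blank candidates:
- **Pale bar (394,233):** beside the press, and the best fit.
- **Blue bar (478,164) and red bar (481,362):** excluded by colour.
- **Billet (194,243):** plain dark wood, on the other side.

Next I'll measure these and enlarge the candidate.

```bash
python3 - <<'E'
from h import *
T=np.load("pics/top0.npz");S=np.load("pics/side0.npz")
a=cv2.resize(T["im"][165:285,240:450],None,fx=3,fy=3,interpolation=cv2.INTER_CUBIC)
b=cv2.resize(S["im"][170:325,235:405],None,fx=3.4,fy=3.4,interpolation=cv2.INTER_CUBIC)
h=600;c=np.zeros((h,800,3),np.uint8)
a=cv2.resize(a,(420,240));b=cv2.resize(b,(578//3*2-8,350))
c[:240,:420]=a;c[:350,421:421+b.shape[1]]=b[:, :379]
c[250:250+240]=np.where(c[250:490]>0,c[250:490],0)
cv2.imwrite("pics/crop1.png",c[:360,:,::-1])
for n,Z in(("top",T),("side",S)):
    d=Z["d"];P=cloud(n,d);ok=d>0
    print(n,"bench z",np.median(P[...,2][ok&(abs(P[...,2])<.01)]))
    # blank
    roi=np.zeros((480,640),bool)
    if n=="top": roi[200:265,346:445]=1
    else: roi[275:325,312:400]=1
    m=roi&ok&(abs(P[...,2]-.03)<.007); q=P[m]; r=cv2.minAreaRect((q[:,:2]*1000).astype(np.float32)); bx=cv2.boxPoints(r)
    print("blank",r,np.median(q[:,2]),m.sum(),bx.tolist())
    # press region heights
    box=ok&(P[...,0]>.25)&(P[...,0]<.62)&(abs(P[...,1]-.05)<.16)
    for nm,lo,hi in(("bar",.19,.27),("xhead",.150,.166),("platen",.08,.11),("bed",.02,.03)):
        m=box&(P[...,2]>lo)&(P[...,2]<hi); q=P[m]
        if nm=="bed":
            im=Z["im"].astype(int); m&=(im.max(-1)-im.min(-1)<30)&(abs(P[...,0]-.45)<.12);q=P[m]
        if len(q)>5:
            r=cv2.minAreaRect((q[:,:2]*1000).astype(np.float32));print(nm,len(q),np.percentile(q[:,2],[5,50,95]).round(4),np.round(r[0],1),np.round(r[1],1),round(r[2],1))
print(viewer.camera_params("wrist"))
E
```

```text
top bench z 0.0001874764159821736
blank ((530.8193969726562, -198.10394287109375), (46.20854949951172, 201.21116638183594), 21.57511329650879) 0.029970151760352733 1874 [[472.3391418457031, -113.04307556152344], [546.32861328125, -300.1566467285156], [589.2996826171875, -283.164794921875], [515.3101806640625, -96.05123901367188]]
bar 887 [0.222  0.2279 0.2391] [531.8  10.2] [181.7  32.6] 13.3
xhead 904 [0.1538 0.1587 0.1626] [533.7  12.4] [171.3  49.9] 0.5
platen 500 [0.0802 0.0817 0.085 ] [541.2  12.9] [122.5  83.5] 0.5
bed 845 [0.0214 0.0254 0.0289] [451.3  37.7] [248.6 232. ] 21.4
side bench z 0.0006808009441322503
blank ((528.081298828125, -203.73855590820312), (150.08119201660156, 240.73182678222656), 52.00395584106445) 0.030260786583152195 1195 [[387.0310363769531, -188.77642822265625], [576.7405395507812, -336.97265625], [669.131591796875, -218.70068359375], [479.42205810546875, -70.50445556640625]]
bar 477 [0.2084 0.2267 0.2391] [529.4   7.1] [184.3  37. ] 15.9
xhead 657 [0.1521 0.159  0.1648] [531.8  10. ] [ 55.3 177.1] 87.0
platen 638 [0.0804 0.0843 0.1029] [533.   -4.3] [171.7  59.7] 0.5
bed 709 [0.0211 0.0254 0.0292] [453.   -9.4] [215.2 170.3] 21.3
{'fx': 371.64829954431775, 'fy': 371.64829954431775, 'cx': 317.08556713961923, 'cy': 239.46844112620312, 'T_tool_cam': array([[ 2.88781452e-04, -9.45841048e-01, -3.24629987e-01,
         8.42154217e-02],
       [ 9.99999768e-01,  4.73245549e-04, -4.89276057e-04,
        -2.57422873e-04],
       [ 6.16407075e-04, -3.24629771e-01,  9.45840965e-01,
        -1.42532632e-01],
       [ 0.00000000e+00,  0.00000000e+00,  0.00000000e+00,
         1.00000000e+00]])}
```

View pics/crop1.png

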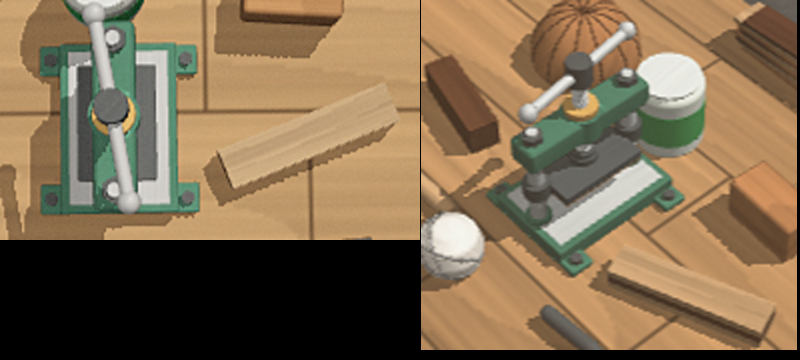

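The crop confirms it: the bar at (394,233) is pale, with a dark middle layer visible on its end and side. Next I'll refine the press pose and screw angle.

```bash
python3 - <<'E'
from h import *
T=np.load("pics/top0.npz");S=np.load("pics/side0.npz")
def ends(q,nm):
    r=cv2.minAreaRect((q[:,:2]*1000).astype(np.float32))
    print(nm,len(q),"z",np.percentile(q[:,2],[10,50,90]).round(4),"c",np.round(r[0],1),np.round(r[1],1),round(r[2],1),"x",np.percentile(q[:,0],[1,99]).round(3),"y",np.percentile(q[:,1],[1,99]).round(3))
for n,Z in(("top",T),("side",S)):
    im=Z["im"].astype(int);d=Z["d"];P=cloud(n,d);ok=d>0;X,Y,H=[P[...,i] for i in range(3)]
    box=ok&(abs(X-.535)<.105)&(abs(Y-.01)<.1)
    g=(im[...,1]>im[...,0]+15)&(im[...,1]>im[...,2]+5)
    gray=im.max(-1)-im.min(-1)<25
    ends(P[box&(abs(H-.025)<.004)&(g|gray)],"base")
    ends(P[box&(abs(H-.159)<.004)&g],"xhead")
    ends(P[box&(abs(H-.082)<.004)&gray&(im.mean(-1)<130)&(X<.61)],"platen")
    ends(P[box&(H>.232)],"head")
    m=ok&(abs(X-.535)<.13)&(abs(Y-.01)<.1)&(H>.205)&(np.hypot(X-.533,Y-.01)>.025); q=P[m]
    for s in(1,-1):
        e=q[(q[:,0]-.533)*s>0];rr=np.hypot(e[:,0]-.533,e[:,1]-.01)
        b=e[rr>np.percentile(rr,99)-.023]; k=e[rr<.07]
        print("ball",s,len(b),b.min(0).round(4),b.max(0).round(4),"bar mid y/x",np.polyfit(k[:,0]-.533,k[:,1],1).round(4),"top",np.percentile(k[:,2],95).round(4))
E
```

```text
base 1805 z [0.0225 0.0253 0.0279] c [541.1  13.8] [188.4 161. ] 0.3 x [0.447 0.634] y [-0.051  0.077]
xhead 811 z [0.1563 0.1589 0.1614] c [542.1  12.5] [ 49.8 188.1] 89.5 x [0.45  0.634] y [-0.01   0.035]
platen 775 z [0.0786 0.0806 0.0835] c [540.4  13.7] [ 83.  121.9] 89.5 x [0.481 0.601] y [-0.028  0.053]
head 288 z [0.2335 0.2368 0.2397] c [540.4  12.6] [190.7  32. ] 5.0 x [0.449 0.631] y [-0.006  0.029]
ball 1 124 [0.6157 0.0176 0.2197] [0.6406 0.0385 0.2343] bar mid y/x [0.1671 0.0116] top 0.2297
ball -1 128 [ 0.4425 -0.0147  0.2196] [0.4667 0.0077 0.2341] bar mid y/x [0.1679 0.0104] top 0.2292
base 979 z [0.0223 0.0254 0.0281] c [538.7   4. ] [131.3 197.6] 86.5 x [0.445 0.632] y [-0.056  0.07 ]
xhead 410 z [0.1564 0.1592 0.1616] c [539.5   6. ] [186.9  48. ] 1.8 x [0.447 0.63 ] y [-0.016  0.028]
platen 504 z [0.0789 0.0813 0.0845] c [528.1  -3.5] [161.9  61.4] 0.5 x [0.448 0.603] y [-0.032  0.025]
head 119 z [0.233  0.2369 0.2401] c [539.4  10.3] [189.8  36.1] 16.3 x [0.448 0.631] y [-0.011  0.029]
ball 1 57 [0.6141 0.0141 0.2128] [0.6373 0.0332 0.2365] bar mid y/x [0.2283 0.0033] top 0.2314
ball -1 66 [ 0.4382 -0.0189  0.2134] [0.4639 0.003  0.2367] bar mid y/x [0.1546 0.0057] top 0.2299
```

```bash
python3 -m pendant '[[[0,0,40],-0.18,1],[[10,-20,40],-0.18,1],[[18,-40,20],-0.18,1],[[18,-42,0],-0.18,1],[[18,-42,0],-0.18,1],[[18,-42,0],-0.18,1],[[18,-42,0],-0.18,1],[[18,-42,0],-0.18,1],[[18,-42,0],-0.18,1],[[18,-42,0],-0.18,1],[[18,-42,0],-0.18,1],[[18,-42,0],-0.18,1]]'
cat >> h.py <<'E'
def st(tx=None,ty=None,tyaw=None):
    s=env.observe();R=s["tool_rot"];R=np.array(R);p=np.array(s["position"])*1000
    yw=np.degrees(np.arctan2(R[1,0],R[0,0]));
    print("t",round(s["time_s"],2),"p",p.round(1),"yaw",yw.round(2),"q",np.round(s["q"],1),"F",np.round(s["ft_force"],1),"w",round(s["grip_width"]*1000,1))
    if tx is not None: print("need",round(tx-p[0],1),round(ty-p[1],1),"turn",round(np.radians((tyaw-yw+180)%360-180),3))
E
python3 -c "
from h import *
st(563.2,-279.9,-68.4)
T=np.load('pics/top0.npz');
for n in('top','side'):
    Z=np.load(f'pics/{n}0.npz');P=cloud(n,Z['d']);c=(541,12.8) if n=='top' else (539,8)
    r=np.hypot(P[...,0]*1000-c[0],P[...,1]*1000-c[1]);m=(r<12)&(P[...,2]>.225)&(Z['d']>0);print(n,m.sum(),np.percentile(P[m][:,2],[10,25,50,75,90]).round(4))
"
```

```text
time_s: 1.6
position: [0.4228, 0.0475, 0.3299]
tool_rot: [[0.887, 0.463, -0.004], [0.463, -0.886, 0.008], [-0.0, -0.009, -1.0]]
ft_force: [0.3, 0.6, 0.3]
grip_width: 0.0856
t 1.6 p [422.8  47.5 329.9] yaw 27.56 q [-9.9  5.6 80.2  0.4 94.5 52.6] F [0.3 0.6 0.3] w 85.6
need 140.4 -327.4 turn -1.675
top 129 [0.2353 0.2362 0.2375 0.2387 0.24  ]
side 50 [0.2347 0.2361 0.2379 0.2394 0.2405]
```

```bash
python3 -m pendant '[[[15,-36,0],-0.18,1],[[15,-36,0],-0.18,1],[[15,-36,0],-0.18,1],[[15,-36,0],-0.18,1],[[15,-36,0],-0.18,1],[[15,-36,0],-0.18,1],[[15,-36,-20],-0.18,1],[[15,-36,-40],-0.18,1],[[12,-26,-50],-0.14,1],[[0,0,-50],0,1]]'
python3 -c "
from h import *
st(563.2,-279.9,-68.4)
im,d=shot('wrist','w1')"
```

```text
time_s: 2.85
position: [0.5583, -0.2812, 0.1649]
tool_rot: [[0.4, -0.917, 0.011], [-0.917, -0.4, 0.003], [0.001, -0.012, -1.0]]
ft_force: [0.5, -0.8, 0.3]
grip_width: 0.0853
t 2.85 p [ 558.3 -281.2  164.9] yaw -66.44 q [-37.8  32.   68.2   0.6  79.4 118.5] F [ 0.5 -0.8  0.3] w 85.3
need 4.9 1.3 turn -0.034
```

View pics/w1.png

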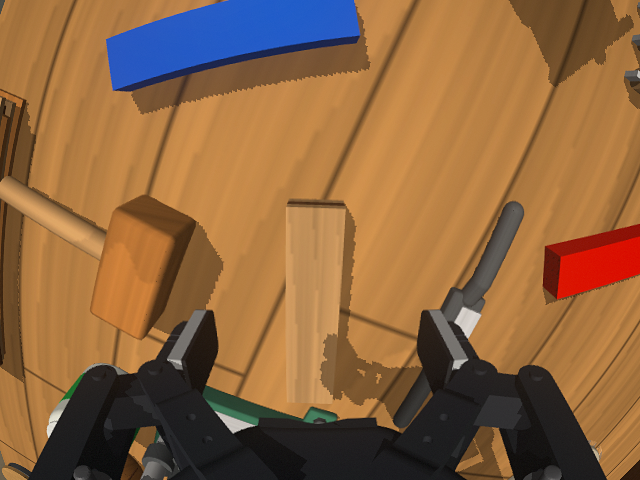

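The wrist view shows the blank centred between the fingers, with its far end at (287–345, 203). I'll check that end and the axis in 3D.

```bash
cat >> h.py <<'E'
def wcloud(d,pos,R):
    p=viewer.camera_params("wrist");T=np.array(p["T_tool_cam"]);v,u=np.mgrid[0:480,0:640]
    x=(u-p["cx"])/p["fx"];y=(v-p["cy"])/p["fy"];th=np.hypot(x,y);k=np.tan(th)/np.maximum(th,1e-9)
    c=np.stack([x*k*d,y*k*d,d],-1)
    t=c@T[:3,:3].T+T[:3,3]
    return t@np.array(R).T+np.array(pos)
E
python3 - <<'E'
from h import *
s=env.observe();d=np.load("pics/w1.npz")["d"]
P=wcloud(d,s["position"],s["tool_rot"]);
m=np.zeros((480,640),bool);m[195:405,275:355]=1
m&=(d>0)&(abs(P[...,2]-.03)<.006);q=P[m];print(m.sum(),np.median(q[:,2]))
r=cv2.minAreaRect((q[:,:2]*1000).astype(np.float32));print(r,cv2.boxPoints(r).round(1).tolist())
E
```

```text
3356 0.024477905925770413
((525.2355346679688, -197.1109619140625), (46.571922302246094, 201.00296020507812), 21.770021438598633) [[466.29998779296875, -112.4000015258789], [540.9000244140625, -299.1000061035156], [584.0999755859375, -281.79998779296875], [509.6000061035156, -95.0999984741211]]
```

```bash
python3 -m pendant '[[[2,1,-50],-0.034,1],[[0,0,-50],0,1],[[0,0,-40],0,1],[[0,0,-10],0,1],[[0,0,0],0,1]]'; python3 -c "
from h import *
st(560,-280,-68.4)"
```

```text
time_s: 3.52
position: [0.5587, -0.2776, 0.0072]
tool_rot: [[0.37, -0.929, 0.003], [-0.929, -0.37, 0.01], [-0.009, -0.007, -1.0]]
ft_force: [0.4, 0.1, -0.5]
grip_width: 0.0854
t 3.52 p [ 558.7 -277.6    7.2] yaw -68.27 q [-37.5  42.1  77.7   0.7  60.4 120.4] F [ 0.4  0.1 -0.5] w 85.4
need 1.3 -2.4 turn -0.002
```

```bash
python3 -m pendant '[[[1,-3,-3],0,1],[[0,0,0],0,-1],[[0,0,0],0,-1],[[0,0,0],0,-1],[[0,0,0],0,-1],[[0,0,0],0,-1],[[0,0,0],0,-1],[[0,0,0],0,-1]]' 90; python3 -c "
from h import *
st()"
```

```text
time_s: 4.53
position: [0.5618, -0.2823, 0.0093]
tool_rot: [[0.37, -0.929, 0.01], [-0.929, -0.37, 0.005], [-0.001, -0.011, -1.0]]
ft_force: [1.5, -0.7, -0.5]
grip_width: 0.0443
t 4.53 p [ 561.8 -282.3    9.3] yaw -68.26 q [-37.7  42.2  77.1   0.7  60.5 120.2] F [ 1.5 -0.7 -0.5] w 44.3
```

```bash
python3 -m pendant '[[[0,0,0],0,0.6],[[0,0,0],0,0.6],[[0,0,-5],0,0.6],[[0,0,-3],0,0.6],[[0,0,0],0,0.6]]' 90; python3 -c "
from h import *
st()"
```

```text
time_s: 5.15
position: [0.5616, -0.2821, 0.0006]
tool_rot: [[0.37, -0.929, 0.009], [-0.929, -0.37, 0.006], [-0.002, -0.011, -1.0]]
ft_force: [0.1, -0.0, -0.1]
grip_width: 0.0685
t 5.15 p [ 561.6 -282.1    0.6] yaw -68.25 q [-37.7  42.8  77.5   0.7  59.5 120.2] F [ 0.1 -0.  -0.1] w 68.5
```

```bash
python3 -m pendant '[[[0,0,0],0,-1],[[0,0,0],0,-1],[[0,0,0],0,-1],[[0,0,0],0,-1],[[0,0,0],0,-1],[[0,0,10],0,-1],[[0,-10,30],0,-1],[[0,-10,25],-0.12,-1],[[0,-10,0],-0.12,-1],[[0,0,0],-0.12,-1],[[0,0,0],0,-1]]' 100; python3 - <<'E'
from h import *
s=env.observe();st(540,-287,-90);im,d=shot("wrist","w2")
T,D=shot("side","s2");P=cloud("side",D)
# blank top tilt from top camera
for n in("top","side"):
    if n=="top": T,D=shot("top","t2")
    else: T,D=T,D
    P=cloud(n,D);m=(D>0)&(P[...,2]>.06)&(P[...,2]<.14)&(abs(P[...,0]-.54)<.05)&(P[...,1]>-.24)&(P[...,1]<-.06)
    im=T.astype(int);m&=(im[...,0]>im[...,2]+30)
    q=P[m];print(n,m.sum(),np.percentile(q,[2,50,98],axis=0).round(4).tolist())
    A=np.c_[q[:,:2]-[.54,-.16],np.ones(len(q))];print(np.linalg.lstsq(A,q[:,2],rcond=None)[0].round(4))
E
```

```text
time_s: 6.52
position: [0.5614, -0.313, 0.0703]
tool_rot: [[0.01, -1.0, 0.012], [-1.0, -0.01, 0.001], [-0.001, -0.012, -1.0]]
ft_force: [0.5, -0.3, -2.5]
grip_width: 0.0439
t 6.53 p [ 561.4 -313.    70.3] yaw -89.41 q [-39.9  38.9  71.7   0.5  68.9 139.3] F [ 0.5 -0.3 -2.5] w 43.9
need -21.4 26.0 turn -0.01
top 1309 [[0.538, -0.2377, 0.0781], [0.5601, -0.1806, 0.0984], [0.5834, -0.1241, 0.1033]]
[ 0.0941 -0.0186  0.0953]Traceback (most recent call last):
  File "<stdin>", line 10, in <module>
    return _quantile_unchecked(
        a, q, axis, out, overwrite_input, method, keepdims, weights)
    return _ureduce(a,
                    func=_quantile_ureduce_func,
    ...<5 lines>...
                    overwrite_input=overwrite_input,
                    method=method)
    r = func(a, **kwargs)
    result = _quantile(arr,
                       quantiles=q,
    ...<2 lines>...
                       out=out,
                       weights=wgt)
    slices_having_nans = np.isnan(arr[-1, ...])
                                  ~~~^^^^^^^^^
IndexError: index -1 is out of bounds for axis 0 with size 0
```

```bash
python3 -m pendant '[[[-20,0,-20],0,-1],[[0,0,-16],0,-1],[[0,20,0],0,-1],[[0,0,0],0,-1]]'; python3 - <<'E'
from h import *
st(542,-76.7,-89.7)
T,D=shot("top","t3");P=cloud("top",D);im=T.astype(int)
m=(D>0)&(P[...,2]>.045)&(P[...,2]<.08)&(abs(P[...,0]-.54)<.05)&(P[...,1]>-.22)&(P[...,1]<-.06)&(im[...,0]>im[...,2]+30)
q=P[m];A=np.c_[q[:,:2]-[.54,-.1],np.ones(len(q))];print(m.sum(),np.linalg.lstsq(A,q[:,2],rcond=None)[0].round(4),np.percentile(q,[2,50,98],axis=0).round(4).tolist())
E
```

```text
time_s: 7.18
position: [0.5424, -0.2913, 0.0331]
tool_rot: [[0.017, -1.0, 0.012], [-1.0, -0.017, 0.001], [-0.001, -0.012, -1.0]]
ft_force: [0.5, -0.0, -2.1]
grip_width: 0.0444
t 7.17 p [ 542.4 -291.3   33.1] yaw -89.04 q [-39.5  39.3  78.7   0.6  61.6 139.3] F [ 0.5 -0.  -2.1] w 44.4
need -0.4 214.6 turn -0.012
1206 [ 0.0193 -0.0085  0.0608] [[0.5184, -0.2177, 0.0542], [0.5411, -0.1595, 0.0616], [0.5633, -0.1031, 0.0665]]
```

```bash
python3 -m pendant '[[[0,25,-2],-0.012,-1],[[0,30,0],0,-1],[[0,30,0],0,-1],[[0,30,0],0,-1],[[0,0,0],0,-1]]'; python3 -c "
from h import *
st(542,-76.7,-89.7)"
```

```text
time_s: 7.85
position: [0.5456, -0.1755, 0.0341]
tool_rot: [[0.006, -1.0, 0.02], [-1.0, -0.006, -0.004], [0.004, -0.02, -1.0]]
ft_force: [0.5, 0.5, -1.1]
grip_width: 0.0444
t 7.85 p [ 545.6 -175.5   34.1] yaw -89.68 q [-29.8  35.8  86.5   0.4  56.7 149.6] F [ 0.5  0.5 -1.1] w 44.4
need -3.6 98.8 turn -0.0
```

```bash
python3 -m pendant '[[[-2,25,-2],0,-1],[[-1,25,-1],0,-1],[[-1,25,0],0,-1],[[0,0,0],0,-1]]'; python3 -c "
from h import *
st(542,-76.7,-89.7)"; python3 -m pendant '[[[0,10,0],0,-1],[[0,10,0],0,-1],[[0,0,0],0,-1]]';python3 - <<'E'
from h import *
st(542,-76.7,-89.7)
T,D=shot("top","t4");S,_=shot("side","s4");
a=cv2.resize(T[150:290,230:430],None,fx=2,fy=2,interpolation=cv2.INTER_CUBIC);b=cv2.resize(S[160:320,230:430],None,fx=2,fy=2,interpolation=cv2.INTER_CUBIC)
c=np.zeros((320,800,3),np.uint8);c[:280,:400]=a;c[:,400:]=b;cv2.imwrite("pics/c4.png",c[:,:,::-1])
E
```

```text
time_s: 8.35
position: [0.5445, -0.1022, 0.033]
tool_rot: [[0.005, -1.0, 0.026], [-1.0, -0.005, -0.008], [0.008, -0.026, -1.0]]
ft_force: [-0.6, -0.5, -1.0]
grip_width: 0.0444
t 8.35 p [ 544.5 -102.2   33. ] yaw -89.73 q [-22.9  34.4  90.    0.2  54.1 156.7] F [-0.6 -0.5 -1. ] w 44.4
need -2.5 25.5 turn 0.0
time_s: 8.72
position: [0.5455, -0.0833, 0.0335]
tool_rot: [[0.003, -1.0, 0.027], [-1.0, -0.003, -0.009], [0.009, -0.027, -1.0]]
ft_force: [0.1, -0.1, -1.8]
grip_width: 0.0445
t 8.72 p [545.5 -83.3  33.5] yaw -89.83 q [-2.100e+01  3.410e+01  9.050e+01  1.000e-01  5.380e+01  1.588e+02] F [ 0.1 -0.1 -1.8] w 44.5
need -3.5 6.6 turn 0.002
```

View pics/c4.png

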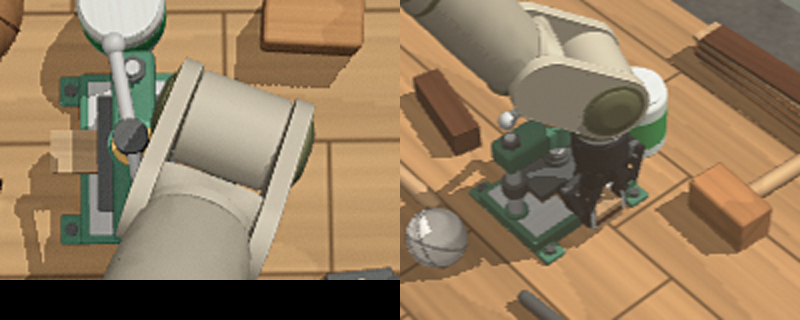

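The crop shows the blank passing under the platen. Its leading end sticks out on the +y side at crop (51, 131–172), and the gripper is clear of the crosshead. I'll measure that end.

```bash
python3 - <<'E'
from h import *
Z=np.load("pics/t4.npz");D=Z["d"];P=cloud("top",D);im=Z["im"].astype(int)
m=(D>0)&(P[...,2]>.045)&(P[...,2]<.075)&(abs(P[...,0]-.54)<.06)&(P[...,1]>.055)&(P[...,1]<.16)&(im[...,0]>im[...,2]+25)
q=P[m];print(m.sum(),np.percentile(q,[1,50,99],axis=0).round(4).tolist(),np.mean(np.percentile(q[:,0],[2,98])))
v,u=np.nonzero(m);print(u.min(),u.max(),v.min(),v.max())
E
```

```text
515 [[0.5231, 0.0563, 0.0467], [0.5455, 0.0819, 0.0606], [0.5677, 0.1059, 0.0665]] 0.5453721319336642
255 278 215 236
```

```bash
python3 -m pendant '[[[-5,7,-1],0,-1],[[-1,1,-2],0,-1],[[0,0,-2],0,-1],[[0,0,0],0,-1]]';python3 - <<'E'
from h import *
st(541.5,-76.7,-89.7)
E
```

```text
time_s: 9.32
position: [0.5391, -0.0757, 0.0281]
tool_rot: [[0.002, -1.0, 0.027], [-1.0, -0.002, -0.009], [0.009, -0.027, -1.0]]
ft_force: [0.4, 0.1, -1.0]
grip_width: 0.0447
t 9.32 p [539.1 -75.7  28.1] yaw -89.9 q [-2.050e+01  3.410e+01  9.200e+01  1.000e-01  5.230e+01  1.594e+02] F [ 0.4  0.1 -1. ] w 44.7
need 2.4 -1.0 turn 0.003
```

```bash
python3 -m pendant '[[[2,0,-2],0,-1],[[0,0,0],0,-1],[[0,0,0],0,0.5],[[0,0,0],0,0.5],[[0,0,0],0,0.5],[[0,-30,0],0,0.5],[[0,-50,0],0,0.5],[[0,-50,20],0,0.5],[[0,-50,50],0,0.5],[[0,-20,50],0,0.5]]';python3 - <<'E'
from h import *
st()
T,D=shot("top","t5");S,DS=shot("side","s5")
for n,I,d in(("top",T,D),("side",S,DS)):
    P=cloud(n,d);im=I.astype(int)
    for nm,lo,hi in(("+y",.055,.16),("-y",-.16,-.03)):
        m=(d>0)&(P[...,2]>.045)&(P[...,2]<.075)&(abs(P[...,0]-.54)<.06)&(P[...,1]>lo)&(P[...,1]<hi)&(im[...,0]>im[...,2]+25)
        q=P[m]
        if len(q)>20: print(n,nm,m.sum(),np.percentile(q,[1,50,99],axis=0).round(4).tolist())
a=cv2.resize(T[150:290,230:430],None,fx=2,fy=2,interpolation=cv2.INTER_CUBIC);b=cv2.resize(S[160:320,230:430],None,fx=2,fy=2,interpolation=cv2.INTER_CUBIC)
c=np.zeros((320,800,3),np.uint8);c[:280,:400]=a;c[:,400:]=b;cv2.imwrite("pics/c5.png",c[:,:,::-1])
E
```

```text
time_s: 10.58
position: [0.5395, -0.2735, 0.14]
tool_rot: [[0.005, -1.0, 0.021], [-1.0, -0.005, -0.005], [0.005, -0.021, -1.0]]
ft_force: [1.0, 0.7, 0.3]
grip_width: 0.0642
t 10.57 p [ 539.5 -273.5  140. ] yaw -89.71 q [-38.3  31.1  74.4   0.6  73.5 141.2] F [1.  0.7 0.3] w 64.2
top +y 587 [[0.5181, 0.0567, 0.0493], [0.5405, 0.0848, 0.0551], [0.5641, 0.113, 0.0613]]
top -y 527 [[0.5187, -0.0842, 0.0493], [0.5409, -0.0579, 0.0552], [0.5627, -0.0318, 0.0613]]
side -y 337 [[0.5149, -0.0898, 0.0456], [0.5369, -0.0608, 0.0553], [0.5643, -0.0303, 0.0672]]
```

View pics/c5.png

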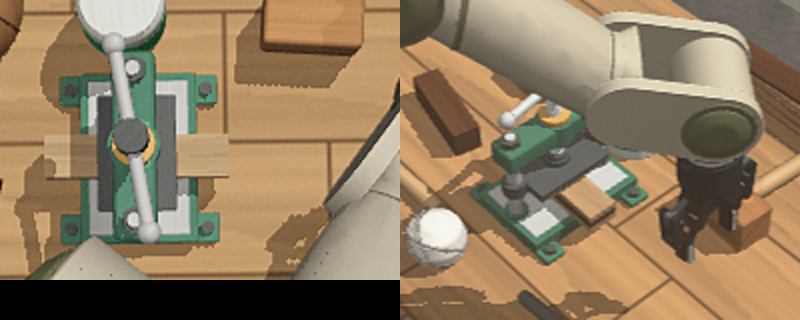

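The blank is in place. In the top view its ends are at y = 0.114 and −0.085, so its centre is about (0.541, 0.0145) against the platen's (0.541, 0.013), and both ends lie level. Next I'll shut the fingers and go above the −x half of the handle, on its −y side.

```bash
python3 -m pendant '[[[0,0,45],0.175,-1],[[0,0,45],0.175,-1],[[-6,10,45],0.175,-1],[[-6,38,0],0.175,-1],[[-6,38,0],0.175,-1],[[-6,38,0],0.175,-1],[[-6,38,0],0.175,-1],[[-6,38,0],0.175,-1],[[-6,38,0],0.175,-1],[[0,0,0],0,-1]]';python3 - <<'E'
from h import *
st(495.5,-33,0)
E
```

```text
time_s: 11.92
position: [0.4963, -0.0274, 0.278]
tool_rot: [[0.998, 0.061, 0.007], [0.061, -0.998, 0.028], [0.009, -0.028, -1.0]]
ft_force: [1.0, -0.0, 0.3]
grip_width: 0.0
t 11.93 p [496.3 -27.4 278. ] yaw 3.49 q [-17.7  14.5  77.4   1.7  88.2  68.7] F [ 1.  -0.   0.3] w 0.0
need -0.8 -5.6 turn -0.061
```

```bash
python3 -m pendant '[[[-1,-6,-40],-0.06,-1],[[0,0,-38],0,-1],[[0,0,0],0,-1]]';cat > plan.py <<'E'
from h import *
import sys
H=np.array([540.5,12.]);n=int(sys.argv[1]);r=float(sys.argv[2]) if len(sys.argv)>2 else 64
st();p=np.array(env.observe()["position"])[:2]*1000
a=np.degrees(np.arctan2(*(p-H)[::-1]));print("peg angle",a.round(1),"r",np.hypot(*(p-H)).round(1))
for i in range(n):
    b=a-20;g=H+r*np.array([np.cos(np.radians(b)),np.sin(np.radians(b))]);print((g-p).round().astype(int).tolist(),end=" ");p=g;a=b
E
python3 plan.py 9
```

```text
time_s: 12.3
position: [0.4957, -0.0346, 0.1977]
tool_rot: [[1.0, -0.006, 0.01], [-0.006, -1.0, 0.027], [0.01, -0.027, -1.0]]
ft_force: [0.6, -1.2, 1.0]
grip_width: -0.0003
t 12.3 p [495.7 -34.6 197.7] yaw -0.36 q [-18.5  18.   86.2   1.7  75.8  71.4] F [ 0.6 -1.2  1. ] w -0.3
peg angle -133.9 r 64.7
[-13, 18] [-6, 21] [2, 22] [9, 20] [15, 16] [20, 10] [22, 2] [22, -5] [18, -12]
```

```bash
python3 -m pendant '[[[-13,18,0],0,-1],[[-6,21,0],0,-1],[[2,22,0],0,-1]]'; python3 plan.py 9; python3 - <<'E'
from h import *
T,_=shot("wrist","w6")
E
```

```text
time_s: 12.68
position: [0.4814, 0.0226, 0.2012]
tool_rot: [[1.0, -0.014, 0.017], [-0.014, -1.0, 0.02], [0.016, -0.02, -1.0]]
ft_force: [0.3, -5.8, -2.4]
grip_width: 0.0001
t 12.68 p [481.4  22.6 201.2] yaw -0.82 q [-12.1  16.1  88.4   1.4  74.8  78.3] F [ 0.3 -5.8 -2.4] w 0.1
peg angle 169.9 r 60.0
[4, 22] [14, 17] [19, 11] [22, 4] [22, -4] [19, -11] [14, -17] [8, -21] [0, -22]
```

View pics/w6.png

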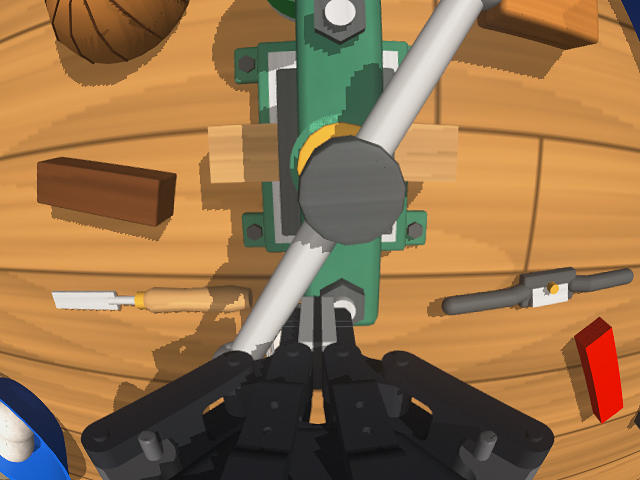

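The bar is turning clockwise with the fingers pressing at about 6 N. In the wrist view the bar runs from (245,350) to (470,10), and the blank is still under the platen. I'll keep winding.

```bash
python3 -m pendant '[[[4,22,-1],0.01,-1],[[14,17,-1],0,-1],[[19,11,-1],0,-1],[[22,4,-1],0,-1],[[22,-4,0],0,-1]]'; python3 plan.py 9
```

```text
time_s: 13.35
position: [0.5623, 0.071, 0.202]
tool_rot: [[1.0, -0.008, 0.01], [-0.008, -1.0, 0.014], [0.01, -0.014, -1.0]]
ft_force: [-8.2, -0.7, 0.1]
grip_width: -0.0002
t 13.35 p [562.3  71.  202. ] yaw -0.46 q [-5.2 24.5 75.1  0.9 80.  85.1] F [-8.2 -0.7  0.1] w -0.2
peg angle 69.7 r 62.9
[20, -10] [14, -17] [7, -21] [0, -22] [-8, -21] [-14, -17] [-19, -11] [-22, -4] [-22, 4]
```

```bash
python3 -m pendant '[[[20,-10,-2],0,-1],[[14,-17,-2],0,-1],[[7,-21,-2],0,-1],[[0,-22,-2],0,-1],[[-8,-21,-2],0,-1],[[-14,-17,-1],0,-1]]'; python3 plan.py 9
```

```text
time_s: 14.1
position: [0.5831, -0.0375, 0.197]
tool_rot: [[1.0, -0.009, 0.01], [-0.009, -1.0, 0.026], [0.01, -0.026, -1.0]]
ft_force: [3.3, 5.2, -1.4]
grip_width: -0.0002
t 14.1 p [583.1 -37.5 197. ] yaw -0.53 q [-16.   26.5  72.4   1.6  80.9  74.3] F [ 3.3  5.2 -1.4] w -0.2
peg angle -49.3 r 65.3
[-20, -10] [-22, -4] [-22, 4] [-19, 11] [-14, 17] [-8, 21] [0, 22] [7, 21] [14, 17]
```

```bash
python3 -m pendant '[[[-20,-10,-2],0,-1],[[-22,-4,-2],0,-1],[[-22,4,-1],0,-1],[[-19,11,-1],0,-1]]'; python3 plan.py 7
```

```text
time_s: 14.6
position: [0.5056, -0.0408, 0.1973]
tool_rot: [[0.999, -0.016, 0.032], [-0.016, -1.0, 0.025], [0.032, -0.026, -0.999]]
ft_force: [8.7, -3.1, -1.9]
grip_width: -0.0
t 14.6 p [505.6 -40.8 197.3] yaw -0.94 q [-19.   18.5  85.6   2.   74.7  71.4] F [ 8.7 -3.1 -1.9] w -0.0
peg angle -123.5 r 63.3
[-17, 15] [-10, 20] [-3, 22] [5, 22] [12, 19] [18, 13] [21, 6]
```

```bash
python3 -m pendant '[[[-17,15,-3],0.01,-1],[[-11,20,-3],0,-1],[[-4,22,-3],0,-1]]'; python3 plan.py 5; python3 - <<'E'
from h import *
T,_=shot("wrist","w7")
E
```

```text
time_s: 14.98
position: [0.4796, 0.0106, 0.1953]
tool_rot: [[0.998, -0.012, 0.055], [-0.013, -1.0, 0.014], [0.054, -0.015, -0.998]]
ft_force: [3.3, -10.0, -0.4]
grip_width: -0.0001
t 14.97 p [479.6  10.6 195.3] yaw -0.74 q [-13.8  15.3  90.7   1.6  71.1  76.5] F [  3.3 -10.   -0.4] w -0.1
peg angle -178.7 r 61.0
[0, 22] [11, 20] [17, 15] [21, 8] [22, 1]
```

View pics/w7.png

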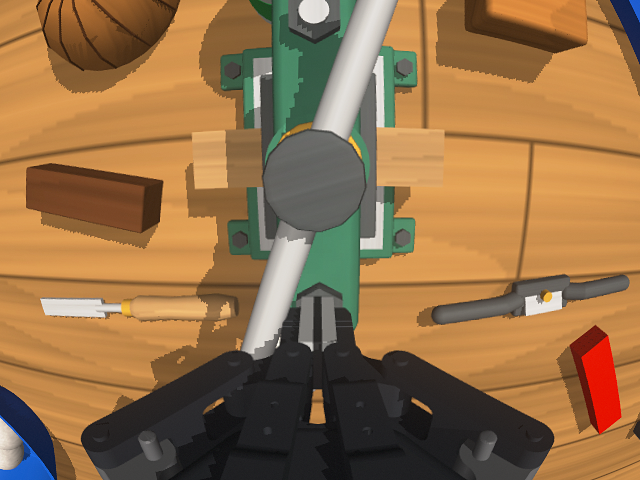

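```bash
python3 -m pendant '[[[0,22,-1],0,-1],[[9,17,-1],0,-1]]'; python3 plan.py 1;  python3 -m pendant '[[[-8,-20,0],0,-1],[[-6,-25,0],0,-1],[[0,0,50],0,-1],[[0,0,50],0,-1],[[0,-50,20],0,-1],[[0,-60,0],0,-1],[[0,-60,0],0,-1],[[0,-60,0],0,-1],[[-20,-60,0],0,-1],[[0,0,0],0,-1]]';python3 - <<'E'
from h import *
st()
T,D=shot("top","t8");S,DS=shot("side","s8")
for n,I,d in(("top",T,D),("side",S,DS)):
    P=cloud(n,d);im=I.astype(int);c=(541,12.8) if n=='top' else (539,8)
    for nm,lo,hi in(("+y",.055,.16),("-y",-.16,-.03)):
        m=(d>0)&(P[...,2]>.045)&(P[...,2]<.075)&(abs(P[...,0]-.54)<.06)&(P[...,1]>lo)&(P[...,1]<hi)&(im[...,0]>im[...,2]+25)
        q=P[m]
        if len(q)>20: print(n,nm,m.sum(),np.percentile(q,[1,50,99],axis=0).round(4).tolist())
    r=np.hypot(P[...,0]*1000-c[0],P[...,1]*1000-c[1]);m=(r<12)&(P[...,2]>.215)&(d>0);print("head top",np.median(P[m][:,2]))
    m=(r>30)&(r<100)&(P[...,2]>.19)&(P[...,2]<.24)&(d>0);q=P[m]*1000;A=q[:,:2]-c;w,V=np.linalg.eigh(A.T@A);print("bar angle",np.degrees(np.arctan2(V[1,1],V[0,1]))%180,len(q))
a=cv2.resize(T[150:290,230:430],None,fx=2,fy=2,interpolation=cv2.INTER_CUBIC);b=cv2.resize(S[160:320,230:430],None,fx=2,fy=2,interpolation=cv2.INTER_CUBIC)
c=np.zeros((320,800,3),np.uint8);c[:280,:400]=a;c[:,400:]=b;cv2.imwrite("pics/c8.png",c[:,:,::-1])
E
```

```text
time_s: 15.28
position: [0.4884, 0.0483, 0.1951]
tool_rot: [[0.998, -0.014, 0.054], [-0.015, -1.0, 0.01], [0.054, -0.01, -0.998]]
ft_force: [-1.9, -9.5, -2.7]
grip_width: 0.0002
t 15.28 p [488.4  48.3 195.1] yaw -0.85 q [-8.8 16.4 89.1  1.1 71.5 81.8] F [-1.9 -9.5 -2.7] w 0.2
peg angle 145.1 r 63.5
[15, 16] time_s: 16.52
position: [0.4538, -0.2997, 0.3304]
tool_rot: [[0.998, -0.017, 0.066], [-0.018, -1.0, 0.007], [0.066, -0.008, -0.998]]
ft_force: [0.3, 0.8, -0.2]
grip_width: -0.0004
t 16.52 p [ 453.8 -299.7  330.4] yaw -1.01 q [-47.4  16.9  65.6   3.1  95.1  43.9] F [ 0.3  0.8 -0.2] w -0.4
top +y 501 [[0.5183, 0.0566, 0.05], [0.5444, 0.0891, 0.0553], [0.5642, 0.1131, 0.0611]]
top -y 531 [[0.5187, -0.0842, 0.0497], [0.5407, -0.0579, 0.0552], [0.5627, -0.0319, 0.0603]]
head top 0.2255964457676745
bar angle 126.56673255628345 610
side -y 328 [[0.5149, -0.0899, 0.0456], [0.5374, -0.0614, 0.055], [0.5639, -0.0308, 0.0621]]
head top 0.21931990678763513
bar angle 126.76915730929508 306
```

View pics/c8.png

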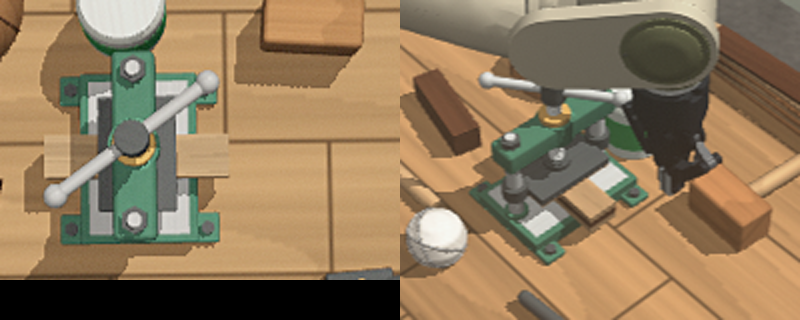

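Head top at 0.2255 m matches joint ≈ 10.35 rad, about 2.1 rad past the bite. The blank hasn't moved and the gripper is clear of everything, so I'm handing in.

```bash
python3 -c "
from h import *
st(); print(ticket.close_job()); st()"
```

```text
t 16.62 p [ 455.  -296.4  330.8] yaw -0.78 q [-47.1  16.8  65.7   3.1  95.1  44. ] F [0.  0.2 0.1] w 0.0
the job is handed in; nothing more can be done
None
the job is handed in; nothing more can be done
```

The blank is clamped in the press and the job was handed in at about 16.6 s. I gripped the three-layer blank by its −y end, slid it under the platen from that side and let go. I then wound the T-handle clockwise about 424° with the shut fingers and backed away.

What the last checks showed:
- **Placing:** in the top view the blank's centre is about 1–2 mm from the platen's, it lies straight to within about 1°, and both ends are level at 0.055 m. It did not shift while being clamped.
- **Clamping:** the bar angle in both cameras and the head height in the top view (0.2255 m) put the screw at about 10.35 rad. That is about 2.1 rad past the bite, where a quarter turn (1.57 rad) is asked for. I could not measure the clamp force itself.
- **Letting go:** the wrist force was about 0, with the gripper well clear.
- **Bench:** I did not measure the other items again. Those visible in the last pictures look unmoved.

**Disagreements:**
- **Head height:** the side camera read 0.219 m, probably because the arm or bar hid part of the head. I relied on the top view.
- **Camera offsets:** the side camera read positions up to about 5 mm lower in y than the top one, and the wrist camera differed by a similar amount in x and height.

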